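Tip a polishing disc out of its pocket and rack it to dry

ROBOT

A 6-joint arm with a two-finger parallel gripper is mounted at the origin on a cart in front of the work surface, level with it; the furniture and walls round the work are solid. World frame = base frame: x ahead of the robot, y to its left, z up, the work surface at z = 0. Lengths are in m, angles in degrees, forces in N, time in s.
With the tool pointing down it reaches from about 0.325 to 0.85 m from the base axis. Payload 15.5 kg.
Tool frame: the origin (TCP) lies at the very end of the fingers, on their centre line; the grasp point (between the pads) lies arm.grip_depth behind it (arm.grip_depth is the distance from the TCP to the grasp point, in m); z points along the fingers, y is the line along which they close (so a half turn about z gives the same grasp; the last joint's range is limited). The gripper opens to 91 mm and grips with 3 to 60 N. Pads are 32 mm wide; open, the fingers measure 118 mm over their backs; the gripper's body (76 mm by 178 mm) begins 60 mm behind the grasp point.
Start: joints at [37.443, 28.281, 77.091, -0, 74.628, -5.472], TCP at [0.458, 0.426, 0.214] pointing down, gripper open.
Joint ranges: [-166.48, 166.48], [-47.26, 123.95], [12.59, 153.08], [-70.14, 250.14], [6.76, 159.57], [-176.63, 176.63]. Speed limits (degrees/s): [108.29, 108.29, 147.25, 172.46, 172.46, 172.46].

INTERFACE

Orientations are given as a 3x3 rotation matrix whose columns are the frame's x, y, z axes.
In Python, from rig import arm gives the robot as it stands. Calls block until the motion is done:
- arm.move_to(position, orientation): joint-space move of the TCP to a pose.
- arm.move_l(position, orientation=None, feed=0.15): straight line of the TCP; orientation=None keeps the orientation; feed is the mean speed in m/s.
- arm.move_joints(angles): joint-space move.
- arm.grip(opening): finger opening in m; the grip force is fixed at half the most; returns when the fingers have stopped.
- arm.sleep(seconds).
- arm.solve_ik(position, orientation): joint angles nearest the present ones, or None.
- arm.snapshot(name): name is "scene" or "top" or "wrist"; returns the picture (384x512x3 uint8, red, green, blue); there is no depth.
- arm.get_calibration(name): a dict with "intrinsics" (3x3 intrinsics, pixels), "cam_to_world" (4x4, takes a point from camera to world coordinates). Camera axes: x right, y down, z forward; pixel columns grow to the right and rows downward; lengths in m; the calibration is good to about 2 mm. The wrist camera is an equidistant fisheye: a pixel r from the principal point sees the ray r / f radians off the axis. A picture is of the moment at which its call begins: read the wrist's pose just before it. get_calibration takes no time and is no camera call; for the wrist camera it gives the pose at the moment of the call.
A pose or a line that the arm cannot do raises arm.Unreachable and nothing moves.
- arm.sign_off(): hands the job in; it is judged then, once.
Readings, each from a call of its own:
- arm.current_t(): time.
- arm.current_joint_positions(): joint angles.
- arm.current_dq(): joint speeds.
- arm.current_tau(): joint torques, N m.
- arm.current_ee_pos(): TCP position.
- arm.current_tool_rot(): TCP orientation.
- arm.current_force(): force on the tool from outside, world axes, zero at the start.
- arm.current_torque(): the same for the moment, N m.
- arm.current_width(): finger opening in m.
- arm.current_grasp_force(): force on a finger pad.
Only numpy, scipy, OpenCV 4.12 (cv2) and the standard library are available. Lean on these libraries where they do the work, as an engineer would, in place of code of your own. Each camera call takes 0.05 s, during which the arm holds its last target. There are 200 camera calls.

TASK

Take the flat polishing disc out of its wooden pocket and stand it on edge in the free slot of the draining rack. It lies too deep to be gripped, so press down on the end of it that overhangs the deep part of the pocket until it tips and leans there by itself against the sloping wall with its other edge raised; let go, then grip it by that raised edge. Leave the other disc standing where it is in the rack.

Things in the scene. Friction and masses are not known exactly. Their poses are not given: they have to be found in the camera images.
- disc_center (a point): Centre of the disc to move: diameter 70 mm, 10 mm thick, 0.07-0.14 kg, grey stone with thin black rigid backing. Its z axis is the disc's axis, out of the grey face. At the start it lies flat in the holder's pocket, grey face up, top 4 mm below the rim; it cannot be gripped there. Its centre is 4-9 mm on the -x side of the shelf edge, so its far end overhangs the trough by 26-31 mm.
- holder_edge (a point): Middle of the shelf edge in the fixed wooden holder, 40 mm above the table. Holder: 119 (x) x 98 (y) x 54 mm high, its x axis to the robot's right within 40 degrees, z up. On the -x side a flat shelf carries the disc, 45 mm to the near wall; on the +x side is the trough. Side walls at y = -37 and +37 mm. Pressed lightly (a few N) about 25 mm to +x of this edge and 10 mm down, the disc tips.
- trough_floor (a point): Foot of the trough's sloping far wall, 8 mm above the table, 27 mm to +x of the shelf edge; at the rim the wall is 50 mm from it. The pocket is waxed (friction about 0.3): a disc tipped past about 30 degrees slides on by itself and rests leaning about 57 degrees from level, low edge here, raised edge towards -x about 15 mm above the rim, to be gripped across its thickness, along its slope.
- rack_slot (a point): Where a disc's centre comes to stand in the free slot of the fixed draining rack, 52.6 mm above the table; a standing disc's top is at 88 mm. The rack's x axis points to the robot's right within 30 degrees. The disc stands on edge with its axis along x in an 18 mm gap between dowels of 8 mm diameter, 58 mm high, at y = -30 and +30 mm, and rests on two steel rods (8 mm thick, 36 mm apart).
- spare_center (a point): Centre of the spare disc, same size and look, loose, standing on edge in the other slot of the rack (wooden base 134 x 96 mm), 60 mm along the rack's +x from the free slot. It must stay there.

How it is judged:
By the outcome, as a careful person would: the job done as asked, in the order asked, and still so for the second after the job is handed in, with the robot touching nothing.
It also fails if it takes over 54 s, if anything falls off the work surface, if the arm or the gripper's body presses on something with over 40 N, if the wrist force passes 120 N, or if a joint passes its speed limit or range.

## Working session

There is one attempt and no reset: what is moved stays moved. The work goes in short steps, each a Python script; the robot and the scene stay as the last script left them, time stands still between calls to the robot, and variables do not carry over. Pictures are saved under pics/ and viewed, at most 10 in all, crops included, and the job is handed in when it is done.

```bash
mkdir -p pics; ls
python3 - <<'E'
from rig import arm
import cv2, numpy as np
np.set_printoptions(precision=4,suppress=True)
for n in ("scene","top"):
    im=arm.snapshot(n); cv2.imwrite(f"pics/{n}0.png",im[:,:,::-1])
    c=arm.get_calibration(n); print(n,c["intrinsics"],c["cam_to_world"])
print(arm.get_calibration("wrist"),arm.grip_depth,arm.current_tool_rot(),arm.current_t())
E
```

```text
pics
scene [[474.2535   0.     260.2369]
 [  0.     474.2535 190.3866]
 [  0.       0.       1.    ]] [[ 0.6518 -0.5209  0.5512  0.0709]
 [-0.7582 -0.431   0.4893 -0.4036]
 [-0.0173 -0.7368 -0.6759  0.6599]
 [ 0.      0.      0.      1.    ]]
top [[422.4389   0.     250.8287]
 [  0.     422.4389 195.3473]
 [  0.       0.       1.    ]] [[ 0.0057 -0.9984  0.0563  0.4916]
 [-0.9999 -0.0051  0.0101  0.0013]
 [-0.0098 -0.0564 -0.9984  1.0901]
 [ 0.      0.      0.      1.    ]]
{'intrinsics': array([[297.3186,   0.    , 252.0642],
       [  0.    , 297.3186, 190.7198],
       [  0.    ,   0.    ,   1.    ]]), 'cam_to_world': array([[ 0.7326,  0.6591,  0.17  ,  0.4099],
       [ 0.6807, -0.7089, -0.1845,  0.4769],
       [-0.0011,  0.2509, -0.968 ,  0.3853],
       [ 0.    ,  0.    ,  0.    ,  1.    ]])} 0.0188 [[-0.6809  0.7324 -0.0009]
 [ 0.7324  0.6809 -0.0007]
 [ 0.0001 -0.0011 -1.    ]] 0.1
```

View pics/top0.png

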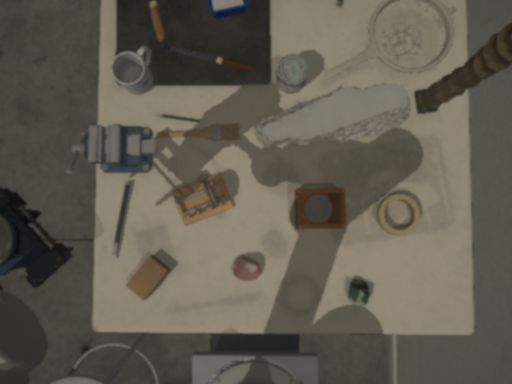

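View pics/scene0.png

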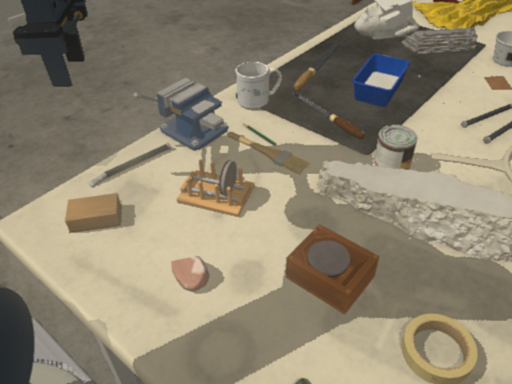

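```bash
cat > h.py <<'E'
import numpy as np, cv2
from rig import arm
np.set_printoptions(precision=4,suppress=True)
def ray(name,cal,uv):
    K=cal["intrinsics"]; T=cal["cam_to_world"]; x=(uv[0]-K[0,2])/K[0,0]; y=(uv[1]-K[1,2])/K[1,1]
    if name=="wrist":
        r=np.hypot(x,y); d=np.array([x/r*np.sin(r),y/r*np.sin(r),np.cos(r)])
    else: d=np.array([x,y,1.])
    return T[:3,3],T[:3,:3]@d
def onplane(name,cal,uv,z):
    o,d=ray(name,cal,uv); return o+d*(z-o[2])/d[2]
def proj(cal,p):   # wrist
    K=cal["intrinsics"]; T=cal["cam_to_world"]; q=T[:3,:3].T@(np.asarray(p)-T[:3,3])
    t=np.arctan2(np.hypot(q[0],q[1]),q[2]); n=q[:2]/np.hypot(q[0],q[1])
    return np.array([K[0,2],K[1,2]])+K[0,0]*t*n
def save(f,im): cv2.imwrite(f,im[:,:,::-1])
E
python3 - <<'E'
from h import *
import pickle
ct=arm.get_calibration("top")
print(onplane("top",ct,(320,208),.05),onplane("top",ct,(203,198),.03))
R=np.array([[-1,0,0],[0,1,0],[0,0,-1.]])
for n,p in (("rack",(.57,.12,.16)),("hold",(.56,-.17,.16))):
    arm.move_to(np.array(p),R); c=arm.get_calibration("wrist"); im=arm.snapshot("wrist")
    save(f"pics/w_{n}.png",im); pickle.dump(c,open(f"c_{n}.pkl","wb"))
print(arm.current_t(),arm.current_joint_positions())
a=cv2.imread("pics/w_rack.png");b=cv2.imread("pics/w_hold.png")
cv2.imwrite("pics/rack1.png",cv2.resize(a,(800,600),interpolation=cv2.INTER_CUBIC));cv2.imwrite("pics/hold1.png",cv2.resize(b,(800,600),interpolation=cv2.INTER_CUBIC))
E
```

```text
[ 0.52   -0.1584  0.05  ] [0.5442 0.1323 0.03  ]
2.6083 [ -22.5986   28.3525   86.6174    0.0167   65.0378 -112.6858]
```

View pics/rack1.png

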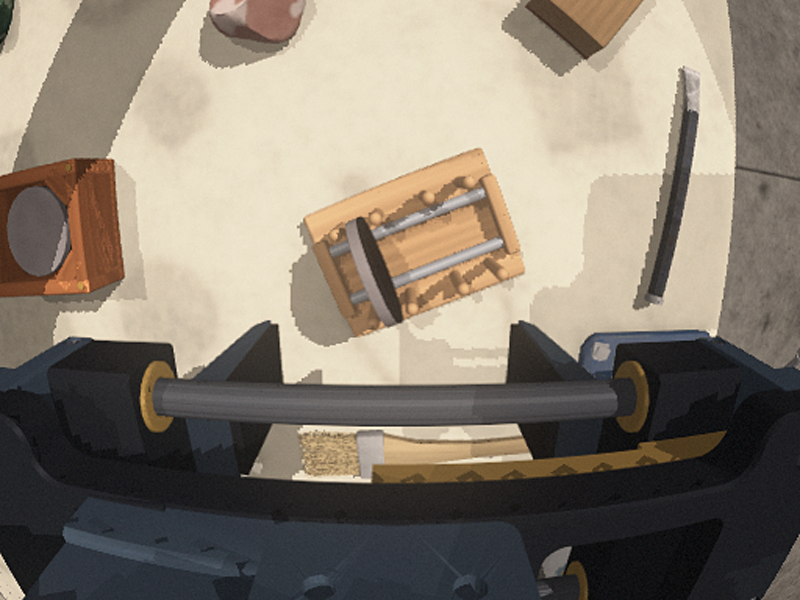

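View pics/hold1.png

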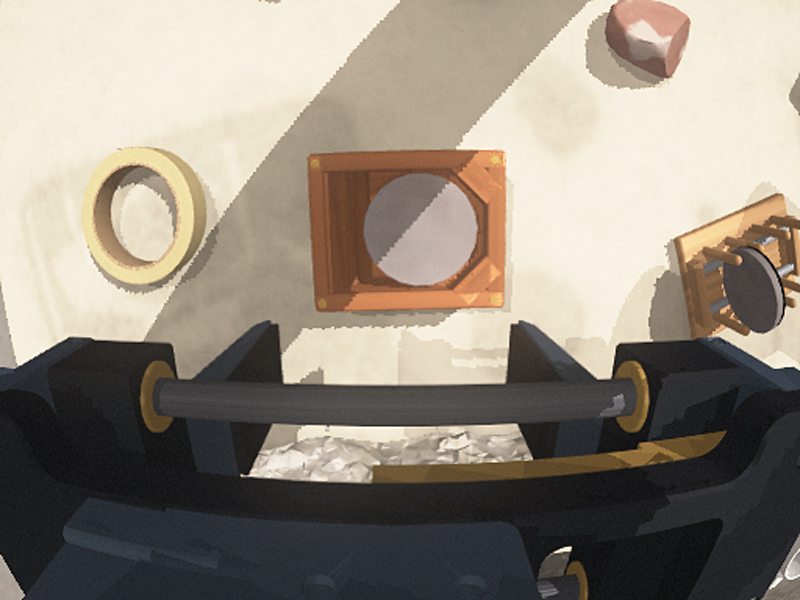

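Run:
```python
import cv2,numpy as np
a=cv2.imread("pics/w_rack.png")[90:220,190:340];b=cv2.imread("pics/w_hold.png")[90:205,190:330]
f=lambda i,s:cv2.resize(i,None,fx=s,fy=s,interpolation=cv2.INTER_CUBIC)
cv2.imwrite("pics/rc.png",f(a,4.6));cv2.imwrite("pics/hc.png",f(b,5))
```

```text
(no output)
```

View pics/rc.png

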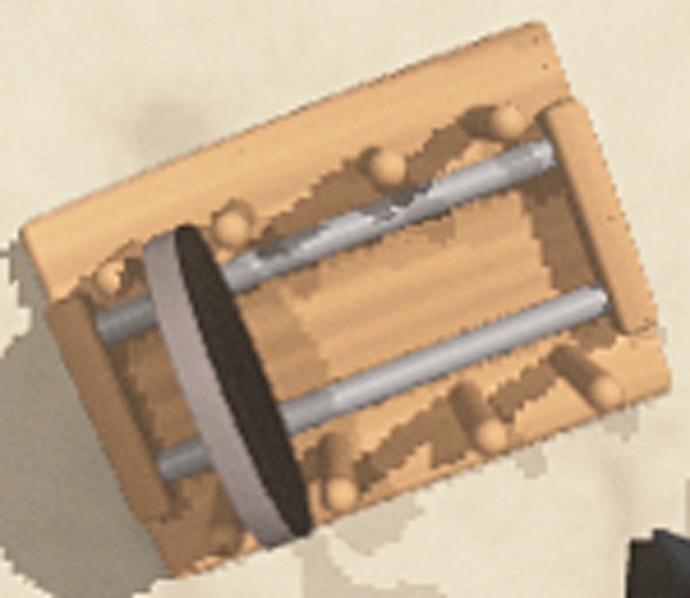

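View pics/hc.png

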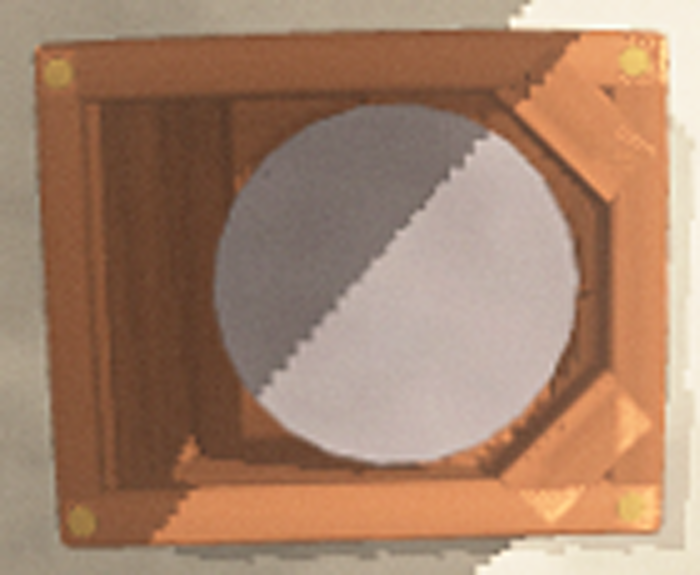

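Run:
```python
from h import *
import pickle
cr=pickle.load(open("c_rack.pkl","rb"));ch=pickle.load(open("c_hold.pkl","rb"))
off=np.array([190,90])
H=lambda p,z:onplane("wrist",ch,np.array(p)/5+off,z)[:2]
Rk=lambda p,z:onplane("wrist",cr,np.array(p)/4.6+off,z)[:2]
C=np.array([H(p,.054) for p in [(38,45),(666,33),(660,543),(62,545)]]);print(C)
print("len",[np.linalg.norm(C[i]-C[(i+1)%4]) for i in range(4)])
ax=(C[0]-C[1])+(C[3]-C[2]);ax/=np.linalg.norm(ax);ay=np.array([-ax[1],ax[0]]);cen=C.mean(0)
print("ax",ax,np.degrees(np.arctan2(ax[1],ax[0])),cen)
# quarter check with long and short sides
s=(C[0]-C[3])+(C[1]-C[2]);print("short dir",s/np.linalg.norm(s),ay)
rel=lambda q:((q-cen)@ax,(q-cen)@ay)
d=np.array([H((396,284),.05)]);print("disc",d,rel(d[0]),"foot",[rel(H(p,.008)) for p in ((235,100),(240,440))], "nearwall",rel(H((603,280),.054)),"rimfar",rel(H((85,280),.054)))
print("disc l/r",rel(H((214,284),.05)),rel(H((578,284),.05)))
D=np.array([Rk(p,.058) for p in [(388,166),(509,122),(607,392),(493,435)]]);print(D,D.mean(0))
D2=np.array([Rk(p,.058) for p in [(112,280),(236,228)]]);print(D2)
u=(D[0]-D[1])+(D[3]-D[2]);print("rack ax",u/np.linalg.norm(u),[np.linalg.norm(D[i]-D[(i+1)%4]) for i in range(4)])
v=D2[0]-D[1];print(v/np.linalg.norm(v))
```

```text
[[ 0.4738 -0.2198]
 [ 0.4708 -0.1023]
 [ 0.5701 -0.0997]
 [ 0.5705 -0.2178]]
len [np.float64(0.11752035372083969), np.float64(0.09937863521487601), np.float64(0.11810521738351709), np.float64(0.09665964457614504)]
ax [ 0.0144 -0.9999] -89.17226647155222 [ 0.5213 -0.1599]
short dir [-0.9997 -0.0235] [0.9999 0.0144]
disc [[ 0.5199 -0.1527]] (np.float64(-0.007167077839155543), np.float64(-0.0012599112722533955)) foot [(np.float64(0.024799802385543267), np.float64(-0.037472439895842403)), (np.float64(0.025298485354138416), np.float64(0.037703466701005134))] nearwall (np.float64(-0.04639664245761161), np.float64(-0.0023969617809358823)) rimfar (np.float64(0.051607607442241604), np.float64(-0.0035489477548984166))
disc l/r (np.float64(0.0274535571260052), np.float64(-0.0017594610614168303)) (np.float64(-0.04228645591885254), np.float64(-0.0011782899789552362))
[[0.5096 0.1409]
 [0.5003 0.1652]
 [0.5555 0.1874]
 [0.5648 0.1635]] [0.5326 0.1642]
[[0.5325 0.0854]
 [0.5221 0.1105]]
rack ax [ 0.3592 -0.9333] [np.float64(0.02600477817082387), np.float64(0.05951368848991167), np.float64(0.025627144256052416), np.float64(0.059613123922947854)]
[ 0.3737 -0.9276]
```

```bash
cat >> h.py <<'E'
ax=np.array([.0144,-.9999,0]);ay=np.array([.9999,.0144,0]);zz=np.array([0,0,1.])
cen=np.array([.5213,-.1599,0]); E=cen-.0015*ax
P=lambda x,y,z:E+x*ax+y*ay+z*zz
def rot(y,z): return np.column_stack([np.cross(y,z),y,z])
Rv=rot(-ax,-zz)
def Rt(deg=57):
    c,s=np.cos(np.radians(deg)),np.sin(np.radians(deg)); return rot(-(s*ax+c*zz),c*ax-s*zz)
u=np.array([.365,-.931,0]);u/=np.linalg.norm(u);Rr=rot(-u,-zz);S=np.array([.5326,.1642,0])
E
python3 - <<'E'
from h import *
for n,p,R in (("press",P(.028,-.001,.041),Rv),("gr",P(-.0044,-.001,.056),Rt()),("pre",P(-.0044,-.001,.056)-.08*Rt()[:,2],Rt()),("pl",S+.0716*zz,Rr)): print(n,arm.solve_ik(p,R))
arm.grip(0.0)
arm.move_to(P(.028,-.001,.10),Rv)
arm.move_l(P(.028,-.001,.056),feed=.1)
print(arm.current_force(),arm.current_width())
for z in (.050,.047,.044,.041):
    arm.move_l(P(.028,-.001,z),feed=.03);print(z,arm.current_ee_pos(),arm.current_force())
arm.sleep(.3);print(arm.current_force())
arm.move_l(P(.028,-.001,.12),feed=.15)
arm.move_to(P(.0,.05,.16),Rv);arm.sleep(.2)
import pickle
c=arm.get_calibration("wrist");im=arm.snapshot("wrist");pickle.dump(c,open("c_tip.pkl","wb"));save("pics/tip.png",im)
save("pics/tip2.png",cv2.resize(im[60:215,150:360],None,fx=3.8,fy=3.8,interpolation=cv2.INTER_CUBIC));print(arm.current_t())
E
```

```text
press [ -25.8847   35.6717   97.1503   -0.       47.178  -116.7098]
gr [ -2.3918  38.1312 103.3867 -47.5188  47.5045 -57.4178]
pre [  2.4321  31.7315 100.4073 -40.7364  56.5395 -62.6831]
pl [  10.9957   33.2083   95.3188   -0.       51.4729 -100.4121]
[ 0.7171 -0.4682  0.6944] 0.0006844073548745206
0.05 [ 0.5207 -0.1864  0.0501] [-0.8304 -0.0403  0.5161]
0.047 [ 0.5206 -0.1864  0.0469] [-0.9237 -0.1788 -0.027 ]
0.044 [ 0.5206 -0.1864  0.0438] [-1.6127  0.0621 -0.0912]
0.041 [ 0.5206 -0.1863  0.0408] [-0.0666  0.9777 -0.0127]
[ 0.3832 -0.3817 -0.0717]
7.6667
```

View pics/tip2.png

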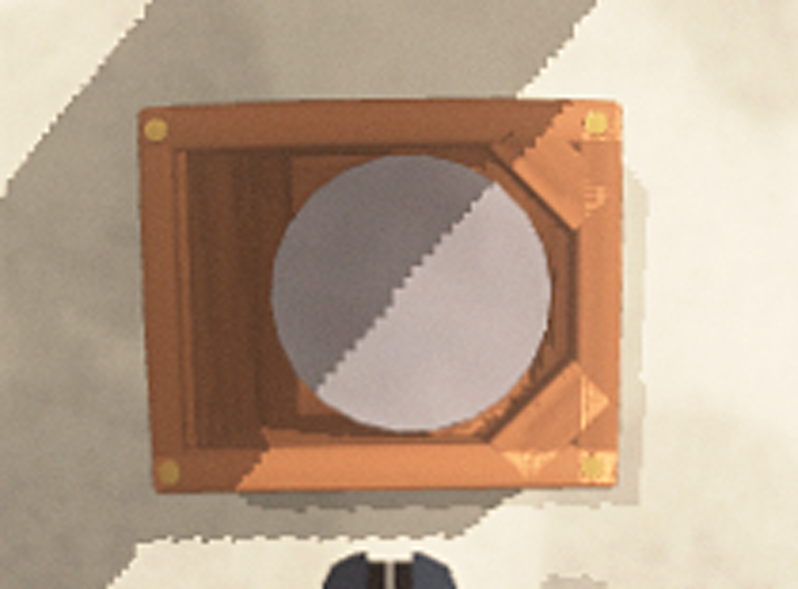

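Run:
```python
from h import *
arm.move_to(P(.025,-.001,.09),Rv)
arm.move_l(P(.025,-.001,.044),feed=.1)
for z in (.040,.037,.034,.032,.030,.028):
    arm.move_l(P(.025,-.001,z),feed=.04);f=arm.current_force();print(z,f)
    if np.linalg.norm(f)>7: break
arm.sleep(.3);print(arm.current_force())
arm.move_l(P(.025,-.001,.12),feed=.15)
arm.move_to(P(.0,.05,.16),Rv);arm.sleep(.2)
import pickle
c=arm.get_calibration("wrist");im=arm.snapshot("wrist");pickle.dump(c,open("c_tip.pkl","wb"));save("pics/tip3.png",im)
save("pics/tip4.png",cv2.resize(im[60:215,150:360],None,fx=3.8,fy=3.8,interpolation=cv2.INTER_CUBIC));print(arm.current_t())
```

```text
0.04 [ 0.0461 -0.3852 -0.352 ]
0.037 [-0.2867  0.7106  0.0342]
0.034 [ 0.1264 -0.0945  0.5268]
0.032 [ 0.0149 -0.3365 -1.0658]
0.03 [-0.1442  0.3987 -0.0914]
0.028 [ 0.2938 -1.5436  3.3411]
[ 0.2215 -4.6579  3.4102]
11.925
```

View pics/tip4.png

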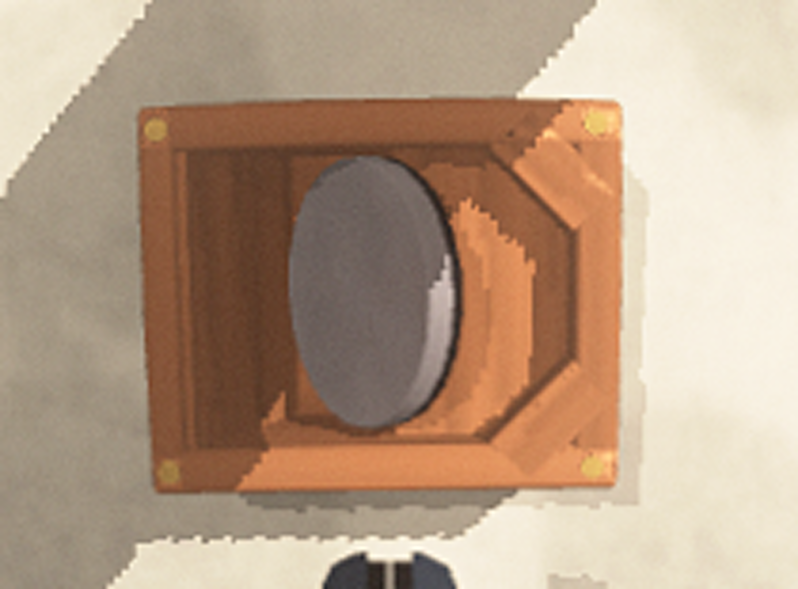

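The disc now leans in the trough, with its raised edge at about crop (433–461, 290). I'll compare that against the predicted corners.

Run:
```python
from h import *
import pickle
c=pickle.load(open("c_tip.pkl","rb"))
g=lambda p:(proj(c,p)-[150,60])*3.8
print("back",g(P(-.0173,0,.0667)),"front",g(P(-.0089,0,.0721)),"low front",g(P(.029,0,.0134)))
for px,z in (((461,290),.0667),((437,290),.0721),((290,285),.0134)):
    q=onplane("wrist",c,np.array(px)/3.8+[150,60],z)-E; print(q@ax,q@ay)
q=[onplane("wrist",c,np.array(p)/3.8+[150,60],.043)-E for p in ((375,155),(375,430))];print([k@ay for k in q])
```

```text
back [462.6675 303.2666] front [427.6257 304.9853] low front [284.877  288.5466]
-0.01688501633568256 -0.0031212150914175438
-0.011030449854858954 -0.0034614043883246476
0.02754311812363061 -0.0009858815609400855
[np.float64(-0.03588342399644388), np.float64(0.03489206820201369)]
```

Run:
```python
from h import *
R=Rt();d=R[:,2];T=P(-.0131,-.001,.0694)+.016*d
arm.grip(.021)
arm.move_to(T-.075*d,R)
arm.move_l(T-.02*d,feed=.15);print(arm.current_force())
arm.move_l(T,feed=.05);print(arm.current_force())
arm.grip(0.0);print(arm.current_width(),arm.current_grasp_force(),arm.current_force())
arm.move_l(T-.07*d,feed=.12);print(arm.current_width(),arm.current_grasp_force())
arm.move_l(arm.current_ee_pos()+.05*zz,feed=.15)
arm.move_to(S+.155*zz,Rr);arm.sleep(.2)
import pickle
c=arm.get_calibration("wrist");im=arm.snapshot("wrist");pickle.dump(c,open("c_pl.pkl","wb"));save("pics/pl.png",im)
sc=arm.snapshot("scene")
a=cv2.resize(im[60:300,140:380],(600,600),interpolation=cv2.INTER_CUBIC)[:, :400+100]
b=cv2.resize(sc[110:230,150:270],(300,300))
o=np.zeros((600,800,3),np.uint8);o[:,:500]=a;o[:300,500:]=b;save("pics/pl2.png",o);print(arm.current_t(),arm.current_width())
```

```text
[-0.739   0.7804  0.8648]
[ 0.3255 -0.42    0.6615]
0.009732559751754619 29.97837781906128 [-0.4386  1.2087 -1.664 ]
0.009558438831354142 29.97734695672989
17.275 0.009728317962562266
```

View pics/pl2.png

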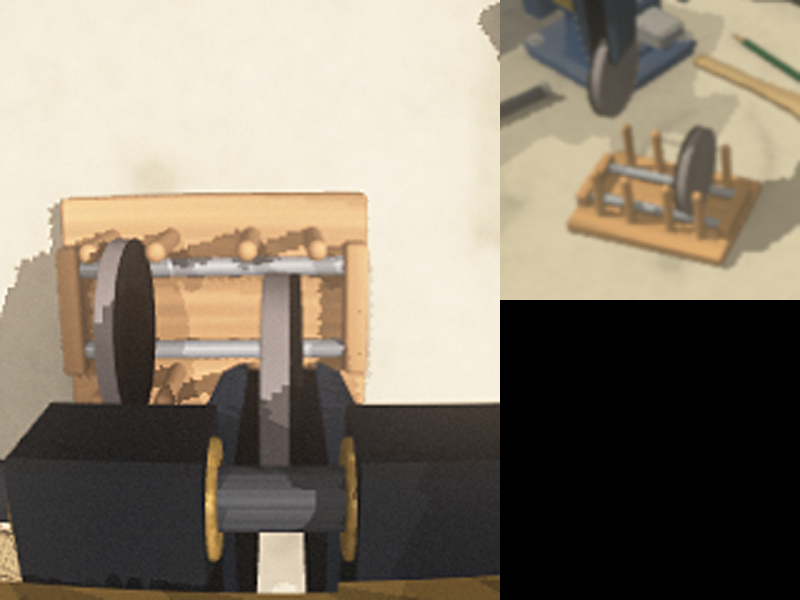

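Run:
```python
from h import *
import pickle
c=pickle.load(open("c_pl.pkl","rb"));v=np.cross(zz,u)
for p in ((248,250),(318,249)):
    q=onplane("wrist",c,np.array(p)/2.5+[140,60],.058)-S;print(q@u,q@v)
f0=arm.current_force()
arm.move_l(S+.082*zz,feed=.12);f0=arm.current_force();print(f0)
for z in np.arange(.079,.0675,-.0015):
    arm.move_l(S+z*zz,feed=.04);f=arm.current_force()-f0;print(round(z,4),f)
    if np.linalg.norm(f)>5: break
print(arm.current_t())
```

```text
0.012652315482646632 -0.030138752910539728
-0.012906218115768952 -0.03048279383741332
[-0.3377 -0.2766 -0.8253]
0.079 [-0.4933  0.6851 -0.2772]
0.0775 [ 0.6815  0.032  -0.1082]
0.076 [ 0.921  -0.2786  0.1832]
0.0745 [ 0.6858 -0.241  -1.3081]
0.073 [ 0.7357  0.0003 -0.4264]
0.0715 [ 1.254  -0.0173  2.5039]
0.07 [-1.8363  0.6849 23.0591]
19.7833
```

Run:
```python
from h import *
arm.move_l(S+.0714*zz,feed=.04);print(arm.current_force())
arm.grip(.028);arm.sleep(.3)
arm.move_l(S+.13*zz,feed=.1)
arm.move_to(S+.2*zz+np.array([.05,0,0]),Rr);arm.sleep(.3)
im=arm.snapshot("wrist");sc=arm.snapshot("scene")
o=np.zeros((500,800,3),np.uint8);o[:,:500]=cv2.resize(im[60:260,160:360],(500,500));o[:300,500:]=cv2.resize(sc[130:230,160:260],(300,300));save("pics/end.png",o);print(arm.current_t(),arm.current_width())
```

```text
[1.0008 0.8932 6.8394]
22.3833 0.028329563963097992
```

View pics/end.png

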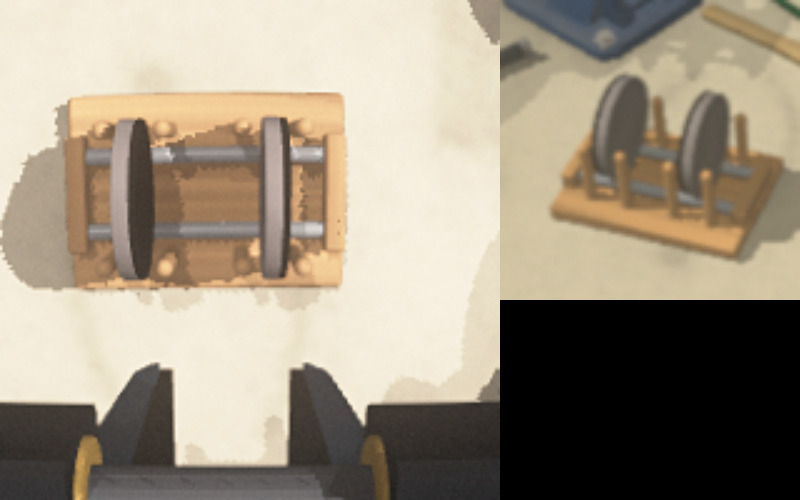

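Both discs stand on edge in their slots, at about (275, 197) and (132, 200), and the gripper is clear of them.

```bash
python3 -c "
from rig import arm
print(arm.sign_off())"
```

```text
the job is handed in; nothing more can be done
None
```

The disc was tipped (on the second press; the first was too shallow), gripped by its raised edge and stood in the free rack slot, with the spare disc still standing in its place, and the job was handed in at about 22 s.

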